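# Seal and box the sample canisters

### The job

Take the lid off the grey storage box by its handle and lay it on the cork mat, then press the lid of every sample canister fully home and lift each canister by its handle into the box, standing upright. Finally put the box lid back on and press it down until its seal is fully home, leaving the other things on the desk where they are.

Things in the scene. Friction and masses are not known exactly. Their poses are not given: they have to be found in the camera images.
- can1: Brushed-metal sample canister, 68 mm across, metal body 75 mm high; origin at the centre of its underside, z up. On it sits a white press-on lid, 70 mm across and 8 mm thick, with an upright wooden loop handle; 115 mm high in all with the lid home. About 0.27 kg (0.8 to 1.3 times). The lid does not come off and grips its neck with 8 N either way, so the canister can be lifted by the handle.
- can1_lid (a joint): Gap in m by which can1's lid stands up from fully home: 0 is home (a hard stop), 0.010 the most; a dark neck shows in the gap. About 8 N straight down on the handle's crossbar moves it, and it stays where it is left.
- can1_handle (a point): Centre of the crossbar of can1's handle, on the canister's axis, 109 mm above its underside plus the lid's gap. Crossbar 44 mm long (canister's x), 12 mm thick (y), 12 mm high, with 20 mm free below it down to the lid disc, between posts 8 mm wide at its ends. Axes as the canister's.
- can2: Brushed-metal sample canister, 68 mm across, metal body 75 mm high; origin at the centre of its underside, z up. On it sits a white press-on lid, 70 mm across and 8 mm thick, with an upright wooden loop handle; 115 mm high in all with the lid home. About 0.27 kg (0.8 to 1.3 times). The lid does not come off and grips its neck with 8 N either way, so the canister can be lifted by the handle.
- can2_lid (a joint): Gap in m by which can2's lid stands up from fully home: 0 is home (a hard stop), 0.010 the most; a dark neck shows in the gap. About 8 N straight down on the handle's crossbar moves it, and it stays where it is left.
- can2_handle (a point): Centre of the crossbar of can2's handle, on the canister's axis, 109 mm above its underside plus the lid's gap. Crossbar 44 mm long (canister's x), 12 mm thick (y), 12 mm high, with 20 mm free below it down to the lid disc, between posts 8 mm wide at its ends. Axes as the canister's.
- can3: Brushed-metal sample canister, 68 mm across, metal body 75 mm high; origin at the centre of its underside, z up. On it sits a white press-on lid, 70 mm across and 8 mm thick, with an upright wooden loop handle; 115 mm high in all with the lid home. About 0.27 kg (0.8 to 1.3 times). The lid does not come off and grips its neck with 8 N either way, so the canister can be lifted by the handle.
- can3_lid (a joint): Gap in m by which can3's lid stands up from fully home: 0 is home (a hard stop), 0.010 the most; a dark neck shows in the gap. About 8 N straight down on the handle's crossbar moves it, and it stays where it is left.
- can3_handle (a point): Centre of the crossbar of can3's handle, on the canister's axis, 109 mm above its underside plus the lid's gap. Crossbar 44 mm long (canister's x), 12 mm thick (y), 12 mm high, with 20 mm free below it down to the lid disc, between posts 8 mm wide at its ends. Axes as the canister's.
- can4: Brushed-metal sample canister, 68 mm across, metal body 75 mm high; origin at the centre of its underside, z up. On it sits a white press-on lid, 70 mm across and 8 mm thick, with an upright wooden loop handle; 115 mm high in all with the lid home. About 0.27 kg (0.8 to 1.3 times). The lid does not come off and grips its neck with 8 N either way, so the canister can be lifted by the handle.
- can4_lid (a joint): Gap in m by which can4's lid stands up from fully home: 0 is home (a hard stop), 0.010 the most; a dark neck shows in the gap. About 8 N straight down on the handle's crossbar moves it, and it stays where it is left.
- can4_handle (a point): Centre of the crossbar of can4's handle, on the canister's axis, 109 mm above its underside plus the lid's gap. Crossbar 44 mm long (canister's x), 12 mm thick (y), 12 mm high, with 20 mm free below it down to the lid disc, between posts 8 mm wide at its ends. Axes as the canister's.
- box: Grey open-topped storage box fixed to the desk, 140 mm (its x) by 290 mm (its y) outside, 140 mm high, walls and floor 5 mm; origin at the centre of its underside. Inside 130 by 280 mm: room for three canisters in a row along y, about 93 mm apart. A black seal collar, 6 mm wide, runs round the outside of the rim, 152 by 302 mm overall.
- seal (a joint): How far in m the box's black seal collar is pushed down: 0 is raised, its top 8 mm above the box walls (148 mm above the box's underside); 0.008 is fully down, flush with the wall tops (a hard stop). It goes straight down under about 12 N in all (the box lid's own 3 N does not move it) and stays where it is left.
- boxlid: Loose grey lid of the box, about 0.32 kg: panel 166 mm (x) by 316 mm (y), 8 mm thick; origin at the centre of the panel's underside. Below the panel a plug 116 by 264 mm, 12 mm deep, drops into the box mouth with 7 to 8 mm play all round. A wooden handle bar stands on top. At the start the lid lies loosely on the raised collar.
- boxlid_handle (a point): Centre of the box lid's handle bar, 39 mm above the lid's origin. Bar 96 mm long along the lid's y, 14 mm thick (x), 14 mm high; 24 mm free below it down to the panel, between posts at its ends. Axes as the lid's.
- mat: Cork mat fixed to the desk, 200 mm (x) by 340 mm (y), 3 mm thick; origin at the centre of its underside. Clear at the start; the box lid fits on it with their y axes along each other, and then its origin is 15 mm above the desk.
- doll: Turned wooden doll, 56 mm across, 95 mm high; origin at the centre of its underside. Bystander, loose.
- plant: Small green plant in a terracotta pot 76 mm across, 65 mm high, 130 mm with leaves; origin at the centre of its underside. Bystander, loose.

How it is judged:
By the outcome, as a careful person would: the job done as asked, in the order asked, and still so for the second after the job is handed in, with the robot touching nothing.
Of can1, can2, can3, can4 only 2 to 3 are there at a start; the rules pass over those that are not, and their reading is None.
At some moment in a run one of can1, can2, can3, can4 may be knocked a few centimetres aside while the robot is not near it.
It also fails if it takes over 200 s, if anything falls off the work surface, if the arm or the gripper's body presses on something with over 40 N, if the wrist force passes 120 N, or if a joint passes its speed limit or range.

### The arm

A 6-joint arm with a two-finger parallel gripper is mounted at the origin on the work surface. World frame = base frame: x ahead of the robot, y to its left, z up, the work surface at z = 0. Lengths are in m, angles in degrees, forces in N, time in s.
With the tool pointing down it reaches from about 0.275 to 0.825 m from the base axis. Payload 5.2 kg.
Tool frame: the origin (TCP) lies at the very end of the fingers, on their centre line; the grasp point (between the pads) lies r.hold_point_z behind it (r.hold_point_z is the distance from the TCP to the grasp point, in m); z points along the fingers, y is the line along which they close (so a half turn about z gives the same grasp; the last joint's range is limited). The gripper opens to 93 mm and grips with 3 to 60 N. Pads are 15 mm wide; open, the fingers measure 128 mm over their backs; the gripper's body (75 mm by 188 mm) begins 65 mm behind the grasp point.
Start: joints at [-77.739, 14.817, 87.949, -0, 77.235, -11.62], TCP at [0.223, -0.503, 0.194] pointing down, gripper open.
Joint ranges: [-179.93, 179.93], [-52.35, 119.4], [10.71, 147.94], [-69.91, 249.91], [12.55, 155.21], [-178.61, 178.61]. Speed limits (degrees/s): [147.25, 147.25, 180, 180, 180, 180].

### API

Orientations are given as a 3x3 rotation matrix whose columns are the frame's x, y, z axes.
In Python, from workcell import telemetry, cams, r, nets gives the robot as it stands.
- The arm moves only by the shell command python3 -m inch 'ROWS'. ROWS is a JSON object of lists of equal length, an entry for each row: "dp": the shift along the tool's x, y, z normalised to -1 to 1, where 1 is 0.04 m, a list of three; "angular": the turn, a rotation vector about the tool's x, y, z normalised to -1 to 1, where 1 is 0.12 rad, a list of three; "jaw": the opening, from -1 (shut) to 1 (fully open). In form: {"dp": [[dx, dy, dz], ...], "angular": [[wx, wy, wz], ...], "jaw": [jaw, ...]}. A call has 1 to 5 rows; each row shifts and turns the commanded pose from where the row before left it, along the tool's axes as they then stand; what a row does not reach is not made up. A row lasts 1/8 s, in which the tool goes at most 62.5 mm and 10.7 degrees, less where a joint would pass 70% of its speed; a pose out of reach is approached as far as the arm can. A call with a number of a shift or a turn outside -1 to 1 is refused whole. A call with a gripper value outside its range is refused whole. The fingers move at their own pace and stop on an object; the grip force is fixed at half the most. Time passes only in rows, so rows that do not move let the fingers close. It gives the time, the measured TCP pose, the force, the opening and the grip force at its end, in the units of the state.
- telemetry.get_obs(): the state, without advancing time (a new reading comes with each control period).
- cams.camera(name): name is "scene" or "top" or "wrist"; returns a dict with "image" (384x512x3 uint8, red, green, blue), "intrinsics" (3x3 intrinsics, pixels), "R" (3x3) and "t" (3): a world point X has camera coordinates R X + t; the wrist camera has in their place "tool_from_camera" (4x4, takes a point from camera to tool coordinates, whose origin is the TCP and whose axes are the flange's). Camera axes: x right, y down, z forward; pixel columns grow to the right and rows downward; lengths in m; the calibration is good to about 2 mm. A picture is of the moment at which its call begins: read the wrist's pose just before it. There is no depth.
- r.hand_in(): hands the job in; it is judged then, once.
Trained networks look in a picture, given as the dict that the camera call returned (one of the last four; its "shot" number tells which), for a name from the list of things; names that differ only in an ending like _2 or _b are one class to them, and where a whole thing is asked for, a point or a joint stands for the part that bears it (a point fixed in the world has none). Each returns a list of dicts, best first, with "confidence" (0 to 1); they miss things now and then, are a little off and sometimes report something else, mostly with a low value. They report only what shows in the picture. A call takes as long as a camera call.
- nets.regions_of(picture, name): "pixels" (384x512 bool, what is visible of it) and "extent" ([left, top, width, height] in pixels, round what is visible of it).
- nets.spot_point(picture, name): "centre" ([column, row] in pixels: a listed point, or the origin of a listed thing).
The state is a dict: "time": time; "qpos": joint angles; "joint_velocities": joint speeds; "joint_torque": joint torques, N m; "position": TCP position; "tool_rot": TCP orientation; "contact_force": force on the tool from outside, world axes, zero at the start; "ft_torque": the same for the moment, N m; "opening": opening from 0.0 (shut) to 1.0 (fully open); "gripper_force": force on a finger pad.
Only numpy, scipy, OpenCV 4.12 (cv2) and the standard library are available. Lean on these libraries where they do the work, as an engineer would, in place of code of your own. Each camera call takes 0.05 s, during which the arm holds its last target. There are 200 camera calls.

## Working session

There is one attempt and no reset: what is moved stays moved. The work goes in short steps, Python scripts to look and compute and a shell command to move; the robot and the scene stay as the last step left them, time stands still between calls to the robot, and variables do not carry over. Pictures are saved under pics/ and viewed, at most 17 in all, crops included, and the job is handed in when it is done.

```bash
mkdir -p pics; ls; python3 - <<'E'
from workcell import telemetry, cams, r, nets
import cv2, numpy as np
o=telemetry.get_obs(); print({k:np.round(v,3).tolist() for k,v in o.items()}, r.hold_point_z)
ims=[]
for n in ["scene","top"]:
    c=cams.camera(n); ims.append(c["image"]); print(n,c["intrinsics"].tolist() if hasattr(c["intrinsics"],'tolist') else c["intrinsics"],np.round(c["R"],4).tolist(),c["t"])
    for k in ["can1","can2","box","boxlid","boxlid_handle","can1_handle","mat","doll","plant"]:
        print(n,k,[(np.round(d["centre"]).tolist(),round(d["confidence"],2)) for d in nets.spot_point(c,k)])
    cv2.imwrite(f"pics/{n}0.png",c["image"][:,:,::-1])
E
```

```text
pics
{'time': 0.0, 'qpos': [-77.739, 14.858, 88.008, 0.001, 77.234, -11.62], 'joint_velocities': [-0.079, 0.008, 0.008, -0.029, 0.028, -0.0], 'joint_torque': [0.002, -43.731, -28.4, 0.072, 0.041, -0.0], 'position': [0.223, -0.502, 0.194], 'tool_rot': [[0.914, 0.405, -0.0], [0.405, -0.914, 0.002], [0.0, -0.002, -1.0]], 'contact_force': [-0.528, -0.48, -0.22], 'ft_torque': [-0.011, 0.005, -0.067], 'gripper_force': 0.0, 'opening': 1.0} 0.0188
scene [[470.85690085030416, 0.0, 250.3992656144847], [0.0, 470.85690085030416, 193.12190851274988], [0.0, 0.0, 1.0]] [[-0.0535, 0.9985, 0.006], [0.7094, 0.0423, -0.7035], [-0.7028, -0.0334, -0.7106]] [-0.01270112 -0.29891932  1.92691894]
scene can1 [([303.0, 189.0], 0.65), ([325.0, 223.0], 0.6)]
scene can2 [([303.0, 189.0], 0.65), ([325.0, 223.0], 0.6)]
scene box [([247.0, 245.0], 0.65)]
scene boxlid [([253.0, 216.0], 0.81)]
scene boxlid_handle [([252.0, 205.0], 0.74)]
scene can1_handle []
scene mat [([145.0, 194.0], 0.71)]
scene doll [([365.0, 220.0], 0.55)]
scene plant [([349.0, 193.0], 0.94), ([323.0, 199.0], 0.68)]
top [[467.2235073510216, 0.0, 252.61714241633038], [0.0, 467.2235073510216, 191.07494015446414], [0.0, 0.0, 1.0]] [[-0.0133, -0.9998, 0.0145], [-0.9983, 0.0124, -0.0572], [0.057, -0.0152, -0.9983]] [0.05370889 0.52047427 1.34729296]
top can1 [([174.0, 188.0], 0.81), ([193.0, 233.0], 0.7), ([139.0, 234.0], 0.7)]
top can2 [([174.0, 188.0], 0.81), ([193.0, 233.0], 0.7), ([139.0, 234.0], 0.7)]
top box []
top boxlid [([251.0, 138.0], 0.91)]
top boxlid_handle []
top can1_handle []
top mat [([381.0, 218.0], 0.9), ([120.0, 199.0], 0.43), ([249.0, 137.0], 0.22)]
top doll [([121.0, 197.0], 0.9)]
top plant [([141.0, 233.0], 0.71), ([254.0, 136.0], 0.61)]
```

View pics/scene0.png

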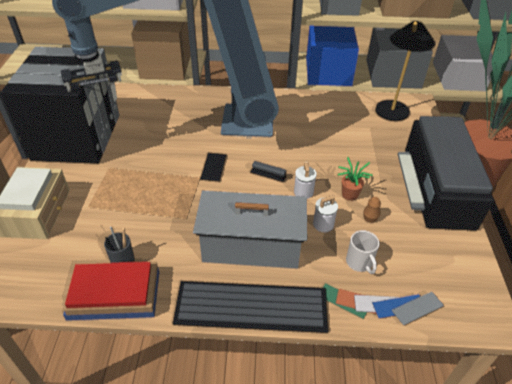

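View pics/top0.png

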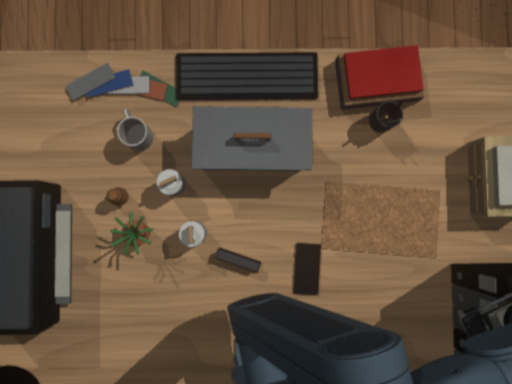

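Scene and top agree: the box lid handle is at top (253,136), the canisters at top (170,182) and (192,235), and the mat at (381,219). I see only two canisters.

```bash
cat > h.py <<'E'
from workcell import telemetry, cams, r, nets
import cv2, numpy as np
def look(n):
    o=telemetry.get_obs(); c=cams.camera(n)
    if n=="wrist":
        T=np.eye(4); T[:3,:3]=o["tool_rot"]; T[:3,3]=o["position"]
        W=np.linalg.inv(T@np.array(c["tool_from_camera"])); c["R"],c["t"]=W[:3,:3],W[:3,3]
    return c
def ray(c,p,z):
    "world points on height z seen at pixels p"
    p=np.atleast_2d(np.asarray(p,float)); K=np.array(c["intrinsics"]); R=np.array(c["R"]); t=np.array(c["t"])
    d=(R.T@np.linalg.inv(K)@np.c_[p,np.ones(len(p))].T).T; C=-R.T@t
    return C+d*((z-C[2])/d[:,2])[:,None]
def pix(c,X):
    q=np.array(c["intrinsics"])@(np.array(c["R"])@np.asarray(X,float)+c["t"]); return q[:2]/q[2]
def rect(c,m,z):
    "rectangle (centre, size, long axis angle) of a mask, on height z"
    k,_=cv2.findContours(m.astype(np.uint8),cv2.RETR_EXTERNAL,cv2.CHAIN_APPROX_NONE)
    k=max(k,key=cv2.contourArea)[:,0]
    w=ray(c,k,z)[:,:2]
    (ce,s,a)=cv2.minAreaRect((w*1000).astype(np.float32))
    if s[0]<s[1]: a+=90
    return np.round(ce,1),np.round(sorted(s),1),round((a+90)%180-90,1)
def wood(c,box,hs=(3,20),smin=70):
    h=cv2.cvtColor(c["image"],cv2.COLOR_RGB2HSV); m=(h[...,0]>=hs[0])&(h[...,0]<=hs[1])&(h[...,1]>smin)
    q=np.zeros_like(m); x,y,w,hh=box; q[y:y+hh,x:x+w]=m[y:y+hh,x:x+w]; return q
def state():
    o=telemetry.get_obs(); R=np.array(o["tool_rot"])
    print("t",round(o["time"],2),"p",np.round(o["position"],4),"yawx",round(np.degrees(np.arctan2(R[1,0],R[0,0])),1),"tilt",np.round(R[:2,2],3),"F",np.round(o["contact_force"],1),"op",round(o["opening"],3),"gf",round(o["gripper_force"],1),"q6",round(o["qpos"][5],1))
def go(x,y,z,yaw=None):
    "shift (dp units) in the tool axes after the turn (angular z units) that comes first"
    o=telemetry.get_obs(); R=np.array(o["tool_rot"]); now=np.arctan2(R[1,0],R[0,0])
    yw=now if yaw is None else np.radians(yaw)
    d=(now-yw+np.pi)%(2*np.pi)-np.pi
    c,s=np.cos(yw),np.sin(yw); T=np.array([[c,s,0],[s,-c,0],[0,0,-1]])
    print("turn units",round(d/.12,2),"dp units",np.round(T.T@(np.array([x,y,z])-o["position"])/.04,2))
E
python3 - <<'E'
from h import *
c=look("top")
for n,z in [("boxlid",.156),("mat",.003),("can1",.083),("doll",.05),("plant",.065)]:
    for g in nets.regions_of(c,n): print(n,round(g["confidence"],2),g["extent"],rect(c,g["pixels"],z))
print("handle",rect(c,wood(c,(225,125,55,22)),.194))
s=look("scene")
for n,z in [("can1",.083),("boxlid",.156)]:
    for g in nets.regions_of(s,n): print("scene",n,round(g["confidence"],2),g["extent"],rect(s,g["pixels"],z))
E
```

```text
boxlid 0.67 [194.1, 105.9, 119.7, 66.6] (array([652.1,  50.1]), array([165.4, 314.1]), 88.4)
mat 0.89 [323.1, 181.9, 116.2, 76.5] (array([ 434.2, -328.2]), array([200.8, 339.4]), 84.5)
mat 0.69 [178.7, 223.4, 27.4, 25.0] (array([398.5, 224. ]), array([69.8, 73. ]), 89.2)
can1 0.97 [180.0, 222.8, 28.4, 25.5] (array([401.2, 214.9]), array([65.7, 74.2]), 89.2)
can1 0.66 [159.5, 170.3, 31.5, 26.5] (array([542.5, 274.7]), array([70.3, 84.3]), 62.7)
doll 0.81 [104.3, 189.5, 22.9, 14.9] (array([510. , 432.3]), array([53.4, 58.3]), 44.8)
plant 0.75 [111.6, 218.4, 37.9, 37.0] (array([409.7, 383.8]), array([ 91.2, 106.6]), 29.7)
handle (array([652.7,  49.4]), array([12.9, 91.7]), 89.4)
scene can1 0.74 [294.5, 161.9, 22.6, 37.7] (array([425.5, 217.6]), array([ 67.5, 171.7]), -9.3)
scene can1 0.74 [313.1, 198.1, 27.6, 32.3] (array([576. , 274.8]), array([ 67.9, 153.2]), -9.3)
scene boxlid 0.65 [194.4, 190.6, 113.7, 50.3] (array([658.6,  49.4]), array([170.3, 314. ]), 88.4)
```

```bash
python3 -m inch '{"dp":[[0,0,-1],[0,0,-1],[0,0,-1],[0,0,-1],[0,0,0]],"angular":[[0,0,-1],[0,0,-1],[0,0,-1],[0,0,-1],[0,0,-1]],"jaw":[1,1,1,1,1]}' 
python3 -m inch '{"dp":[[0,0,0],[0,0,0],[0,0,0],[0,0,0],[0,0,0]],"angular":[[0,0,-1],[0,0,-1],[0,0,-1],[0,0,-1],[0,0,-0.4]],"jaw":[1,1,1,1,1]}'
python3 -c "
from h import *
state(); go(.652,.05,.30,88.5)"
```

```text
time: 2.08
position: [0.223, -0.5043, 0.3583]
tool_rot: [[0.523, 0.853, 0.002], [0.853, -0.523, -0.007], [-0.005, 0.005, -1.0]]
contact_force: [-0.1, 0.3, -1.3]
opening: 1.0
gripper_force: 0.0
time: 2.7
position: [0.2227, -0.5029, 0.3543]
tool_rot: [[0.024, 1.0, -0.0], [1.0, -0.024, 0.0], [0.0, -0.0, -1.0]]
contact_force: [-0.2, -0.1, 0.2]
opening: 1.002
gripper_force: 0.0
t 2.7 p [ 0.2227 -0.5029  0.3543] yawx 88.7 tilt [-0.  0.] F [-0.2 -0.1  0.2] op 1.002 gf 0.0 q6 -76.4
turn units 0.02 dp units [14.1  10.37  1.36]
```

```bash
for i in 1 2 3; do python3 -m inch '{"dp":[[0.94,0.69,0.09],[0.94,0.69,0.09],[0.94,0.69,0.09],[0.94,0.69,0.09],[0.94,0.69,0.09]],"angular":[[0,0,0],[0,0,0],[0,0,0],[0,0,0],[0,0,0]],"jaw":[1,1,1,1,1]}' >/dev/null; done
python3 -m inch '{"dp":[[0,0,0],[0,0,0]],"angular":[[0,0,0],[0,0,0]],"jaw":[0,0]}'
python3 - <<'E'
from h import *
state(); c=look("wrist"); cv2.imwrite("pics/w1.png",c["image"][:,:,::-1])
print(nets.spot_point(c,"boxlid_handle"), [ (g["confidence"],g["extent"],rect(c,g["pixels"],.156)) for g in nets.regions_of(c,"boxlid")])
for k in nets.spot_point(c,"boxlid_handle"): print(ray(c,k["centre"],.187))
E
```

```text
time: 4.82
position: [0.6509, 0.0499, 0.3]
tool_rot: [[0.026, 1.0, -0.001], [1.0, -0.026, -0.0], [-0.001, -0.001, -1.0]]
contact_force: [-0.4, -0.3, -0.3]
opening: 0.834
gripper_force: 0.0
t 4.83 p [0.6509 0.0499 0.3   ] yawx 88.5 tilt [-0.001 -0.   ] F [-0.4 -0.3 -0.3] op 0.834 gf 0.0 q6 -3.9
[{'centre': [256.4, 183.6], 'confidence': 0.75}] [(0.63, [178.2, 32.5, 152.5, 249.7], (array([654. ,  59.6]), array([167.5, 296.1]), 88.6))]
[[0.65703786 0.04963982 0.187     ]]
```

View pics/w1.png

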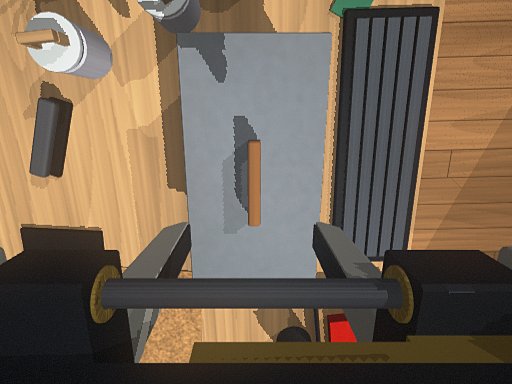

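Handle bar is at wrist pixel (254,183), between the fingers. I'll descend, grip and lift it.

```bash
python3 -m inch '{"dp":[[0,0.08,0.8],[0,0,0.8],[0,0,0.8],[0,0,0.9],[0,0,0]],"angular":[[0,0,0],[0,0,0],[0,0,0],[0,0,0],[0,0,0]],"jaw":[0,0,0,0,0]}' 
python3 -m inch '{"dp":[[0,0,0],[0,0,0],[0,0,0],[0,0,0],[0,0,0]],"angular":[[0,0,0],[0,0,0],[0,0,0],[0,0,0],[0,0,0]],"jaw":[-1,-1,-1,-1,-1]}'
python3 -m inch '{"dp":[[0,0,-0.3],[0,0,-0.6],[0,0,-1],[0,0,-1],[0,0,0]],"angular":[[0,0,0],[0,0,0],[0,0,0],[0,0,0],[0,0,0]],"jaw":[-1,-1,-1,-1,-1]}'
python3 -c "
from h import *
state(); go(.434,-.328,.24,84.5)"
```

```text
time: 5.65
position: [0.652, 0.0494, 0.1658]
tool_rot: [[0.027, 1.0, -0.006], [1.0, -0.027, 0.0], [0.0, -0.006, -1.0]]
contact_force: [0.2, 0.2, 0.9]
opening: 0.501
gripper_force: 0.0
time: 6.28
position: [0.655, 0.0502, 0.1698]
tool_rot: [[0.026, 1.0, 0.002], [1.0, -0.026, 0.0], [0.0, 0.002, -1.0]]
contact_force: [-0.7, 0.2, 5.9]
opening: 0.027
gripper_force: 2.8
time: 6.9
position: [0.6563, 0.0499, 0.2893]
tool_rot: [[0.026, 1.0, 0.008], [1.0, -0.026, -0.001], [-0.001, 0.008, -1.0]]
contact_force: [0.7, 0.8, -0.3]
opening: 0.002
gripper_force: 0.0
t 6.9 p [0.6563 0.0499 0.2893] yawx 88.5 tilt [ 0.008 -0.001] F [ 0.7  0.8 -0.3] op 0.002 gf 0.0 q6 -3.9
turn units 0.58 dp units [-9.94 -4.63  1.23]
```

```bash
python3 - <<'E'
from h import *
c=look("wrist"); t=look("top"); s=look("scene"); 
cv2.imwrite("pics/w2.png",np.hstack([cv2.resize(c["image"],(400,300)),s["image"][100:300,150:400].repeat(2,0).repeat(2,1)[:300,:400]])[:,:,::-1])
for n,k in (("w",c),("t",t)):
  print(n,[(g["confidence"],rect(k,g["pixels"],.156)) for g in nets.regions_of(k,"boxlid")])
E
```

```text
w [(0.94, (array([655.5,  83.2]), array([166. , 247.2]), 88.6))]
t [(0.88, (array([649.4,  50.8]), array([139.5, 167.4]), -5.3))]
```

View pics/w2.png

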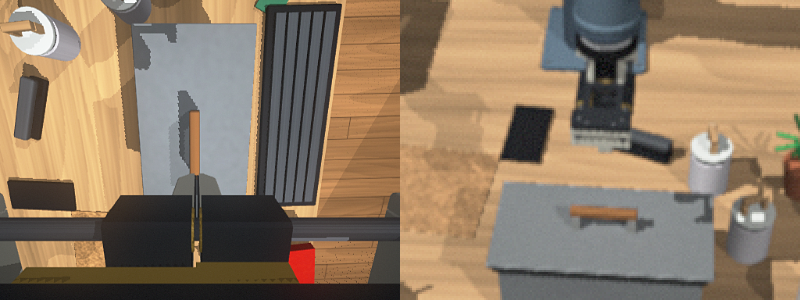

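```bash
python3 - <<'E'
from h import *
o=telemetry.get_obs();c=look("wrist"); P=o["position"]
print("tcp px",pix(c,P), "hold",pix(c,np.array(P)+[0,0,.0188]))
for z in (.187,.16): print(z,[pix(c,[.655,.05+d,z]).round() for d in(-.048,0,.048)])
print("tool_from_cam",np.round(c["tool_from_camera"],3).tolist())
cv2.imwrite("pics/w3.png",c["image"][100:330,150:350,::-1].repeat(2,0).repeat(2,1))
print("wrist bar",rect(c,wood(c,(200,100,100,140)),.194))
t=look("top"); s=look("scene")
print("top",rect(t,wood(t,(225,125,55,22)),.194)); print("scene",rect(s,wood(s,(225,195,55,18),smin=110),.194), nets.spot_point(s,"boxlid_handle"))
E
```

```text
tcp px [250.20844346 221.22425143] hold [249.9665755  231.73500988]
0.187 [array([253., 230.]), array([252., 188.]), array([251., 141.])]
0.16 [array([253., 221.]), array([252., 182.]), array([251., 139.])]
tool_from_cam [[-0.0, -0.963, -0.27, 0.075], [1.0, -0.0, -0.001, 0.001], [0.001, -0.27, 0.963, -0.192], [0.0, 0.0, 0.0, 1.0]]
wrist bar (array([655.2,  55. ]), array([12.9, 85.9]), 88.2)
top (array([654.4,  90.2]), array([10.2, 15.4]), -0.6)
scene (array([662.2,  48.8]), array([18.9, 90.4]), 87.8) [{'centre': [250.8, 206.8], 'confidence': 0.9}]
```

View pics/w3.png

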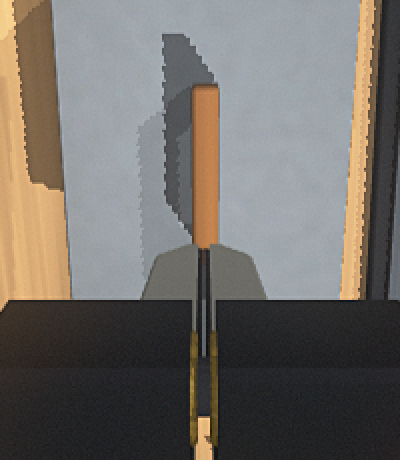

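```bash
python3 -m inch '{"dp":[[0,0,0],[0,0,0],[0,0,0],[0,0,0],[0,0,0]],"angular":[[0,0,0],[0,0,0],[0,0,0],[0,0,0],[0,0,0]],"jaw":[0,0,0,0,0]}' 
python3 -m inch '{"dp":[[0,0,0.7],[0,0,0.8],[0,0,0.8],[0,0,0.7],[0,0,0]],"angular":[[0,0,0],[0,0,0],[0,0,0],[0,0,0],[0,0,0]],"jaw":[0,0,0,0,0]}'
python3 -m inch '{"dp":[[0,0,0],[0,0,0]],"angular":[[0,0,0],[0,0,0]],"jaw":[0,0]}'
python3 - <<'E'
from h import *
c=look("wrist");s=look("scene")
cv2.imwrite("pics/w4.png",np.hstack([cv2.resize(c["image"],(400,300)),cv2.resize(s["image"][150:250,190:323],(400,300))])[:,:,::-1])
E
```

```text
time: 7.98
position: [0.6544, 0.0501, 0.2844]
tool_rot: [[0.026, 1.0, 0.0], [1.0, -0.026, 0.0], [0.0, 0.0, -1.0]]
contact_force: [-0.5, -0.5, 0.6]
opening: 0.477
gripper_force: 0.0
time: 8.6
position: [0.6526, 0.0502, 0.1618]
tool_rot: [[0.026, 1.0, -0.005], [1.0, -0.026, 0.001], [0.0, -0.005, -1.0]]
contact_force: [0.5, 0.7, 0.2]
opening: 0.499
gripper_force: 0.0
time: 8.85
position: [0.6555, 0.05, 0.1663]
tool_rot: [[0.026, 1.0, 0.003], [1.0, -0.026, -0.0], [-0.0, 0.003, -1.0]]
contact_force: [-0.8, -0.5, -0.2]
opening: 0.496
gripper_force: 0.0
```

View pics/w4.png

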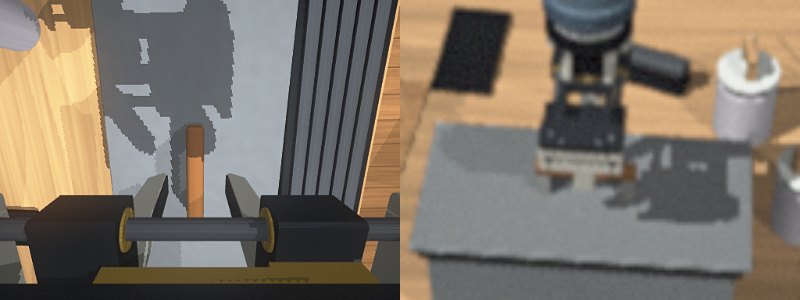

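Fingers straddle the bar now (wrist view around x=195). I'll close and check before lifting.

```bash
for i in 1 2 3; do python3 -m inch '{"dp":[[0,0,0],[0,0,0]],"angular":[[0,0,0],[0,0,0]],"jaw":[-1,-1]}' | grep -v -e rot -e '^\['; done
python3 -m inch '{"dp":[[0,0,0],[0,0,0],[0,0,0]],"angular":[[0,0,0],[0,0,0],[0,0,0]],"jaw":[-1,-1,-1]}'
```

```text
time: 9.2
position: [0.6545, 0.0501, 0.1646]
contact_force: [-1.1, -0.3, 0.2]
opening: 0.335
gripper_force: 0.0
time: 9.45
position: [0.6543, 0.05, 0.1643]
contact_force: [-0.1, 0.6, -0.8]
opening: 0.145
gripper_force: 30.0
time: 9.7
position: [0.6543, 0.0501, 0.1643]
contact_force: [-0.7, 0.2, -0.1]
opening: 0.143
gripper_force: 30.0
time: 10.07
position: [0.6543, 0.0501, 0.1643]
tool_rot: [[0.026, 1.0, -0.0], [1.0, -0.026, 0.0], [0.0, -0.0, -1.0]]
contact_force: [-1.4, 0.2, 0.5]
opening: 0.146
gripper_force: 30.0
```

```bash
python3 -m inch '{"dp":[[0,0,-0.2],[0,0,-0.4],[0,0,-0.6],[0,0,-0.6],[0,0,-0.6]],"angular":[[0,0,0],[0,0,0],[0,0,0],[0,0,0],[0,0,0]],"jaw":[-1,-1,-1,-1,-1]}'
python3 -m inch '{"dp":[[0,0,-0.5],[0,0,-0.2],[0,0,0],[0,0,0]],"angular":[[0,0,0],[0,0,0.3],[0,0,0.28],[0,0,0]],"jaw":[-1,-1,-1,-1]}'
python3 -c "
from h import *
state(); go(.434,-.328,.24,84.5)"
```

```text
time: 10.7
position: [0.6546, 0.0501, 0.2623]
tool_rot: [[0.026, 1.0, 0.001], [1.0, -0.026, -0.0], [-0.0, 0.001, -1.0]]
contact_force: [-0.2, 0.4, -3.4]
opening: 0.142
gripper_force: 30.0
time: 11.2
position: [0.6539, 0.0501, 0.2873]
tool_rot: [[0.096, 0.995, -0.002], [0.995, -0.096, 0.0], [-0.0, -0.002, -1.0]]
contact_force: [-0.2, -0.4, -3.6]
opening: 0.146
gripper_force: 30.0
t 11.2 p [0.6539 0.0501 0.2873] yawx 84.5 tilt [-0.002  0.   ] F [-0.2 -0.4 -3.6] op 0.146 gf 30.0 q6 0.2
turn units -0.0 dp units [-9.94 -4.57  1.18]
```

```bash
for i in 1 2 3; do python3 -m inch '{"dp":[[-0.66,-0.305,0],[-0.66,-0.305,0],[-0.66,-0.305,0],[-0.66,-0.305,0],[-0.66,-0.305,0]],"angular":[[0,0,0],[0,0,0],[0,0,0],[0,0,0],[0,0,0]],"jaw":[-1,-1,-1,-1,-1]}' >/dev/null; done
python3 -m inch '{"dp":[[0,0,0],[0,0,0],[0,0,0]],"angular":[[0,0,0],[0,0,0],[0,0,0]],"jaw":[-1,-1,-1]}' >/dev/null
python3 - <<'E'
from h import *
state(); go(.434,-.328,.033,84.5)
c=look("top"); h=cv2.cvtColor(c["image"],cv2.COLOR_RGB2HSV)
print([(g["confidence"],rect(c,g["pixels"],.255)) for g in nets.regions_of(c,"boxlid")])
cv2.imwrite("pics/t5.png",c["image"][90:280,140:460,::-1].repeat(2,0).repeat(2,1))
E
```

```text
t 13.45 p [ 0.4348 -0.3258  0.2881] yawx 84.6 tilt [-0.     0.001] F [ 0.7  0.3 -3.2] op 0.146 gf 30.0 q6 -43.2
turn units 0.01 dp units [-0.06 -0.01  6.38]
[(0.62, (array([ 440.8, -262.6]), array([169.5, 180.3]), 84.6))]
```

View pics/t5.png

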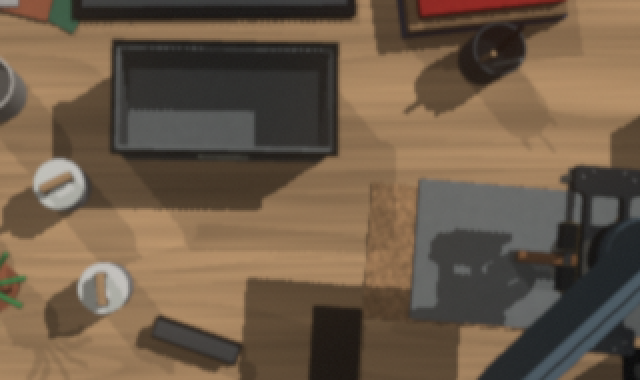

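Box open and empty, lid hanging above the mat; canisters at crop (60,184) and (103,288). Lowering.

```bash
python3 -m inch '{"dp":[[-0.05,0,1],[0,0,1],[0,0,1],[0,0,1],[0,0,0.8]],"angular":[[0,0,0],[0,0,0],[0,0,0],[0,0,0],[0,0,0]],"jaw":[-1,-1,-1,-1,-1]}' >/dev/null
python3 -m inch '{"dp":[[0,0,0.6],[0,0,0.5],[0,0,0.35],[0,0,0.2],[0,0,0]],"angular":[[0,0,0],[0,0,0],[0,0,0],[0,0,0],[0,0,0]],"jaw":[-1,-1,-1,-1,-1]}'
python3 -m inch '{"dp":[[0,0,0],[0,0,0],[0,0,0],[0,0,0],[0,0,0]],"angular":[[0,0,0],[0,0,0],[0,0,0],[0,0,0],[0,0,0]],"jaw":[-1,0.2,0.2,0.2,0.2]}'
```

```text
time: 14.8
position: [0.4348, -0.329, 0.031]
tool_rot: [[0.095, 0.995, 0.001], [0.995, -0.095, -0.001], [-0.001, 0.001, -1.0]]
contact_force: [0.3, -0.1, -3.3]
opening: 0.143
gripper_force: 30.0
time: 15.42
position: [0.4343, -0.3288, 0.0305]
tool_rot: [[0.096, 0.995, 0.0], [0.995, -0.096, -0.0], [-0.0, 0.0, -1.0]]
contact_force: [0.3, 0.7, 0.4]
opening: 0.527
gripper_force: 0.0
```

```bash
python3 -m inch '{"dp":[[0,0,-0.5],[0,0,-1],[0,0,-1],[0,0,-1],[0,0,-1]],"angular":[[0,0,0],[0,0,0],[0,0,0],[0,0,0],[0,0,0]],"jaw":[0.2,0.2,0.2,0.2,0.2]}' >/dev/null
python3 -m inch '{"dp":[[0,0,-1],[0,0,-1],[0,0,-1],[1,0,0],[1,0,0]],"angular":[[0,0,0],[0,0,0],[0,0,0],[0,0,0],[0,0,0]],"jaw":[0.2,0.2,0.2,0.2,0.2]}' >/dev/null
python3 -m inch '{"dp":[[1,0,0],[1,0,0],[1,0,0],[1,0,0],[1,0,0]],"angular":[[0,0,0],[0,0,0],[0,0,0],[0,0,0],[0,0,0]],"jaw":[0.2,0.2,0.2,0.2,0.2]}' >/dev/null
python3 -m inch '{"dp":[[1,0,0],[0.5,0,0],[0,0,0],[0,0,0]],"angular":[[0,0,0],[0,0,0],[0,0,0],[0,0,0]],"jaw":[0.2,0.2,0.2,0.2]}' >/dev/null
python3 - <<'E'
from h import *
state(); t=look("top")
h=cv2.cvtColor(t["image"],cv2.COLOR_RGB2HSV)
print("mask box",[(g["confidence"],g["extent"],rect(t,g["pixels"],.148)) for g in nets.regions_of(t,"box")], [(g["confidence"],g["extent"],rect(t,g["pixels"],.148)) for g in nets.regions_of(t,"seal")])
print("lid",[(g["confidence"],rect(t,g["pixels"],.023)) for g in nets.regions_of(t,"boxlid")])
for g in nets.regions_of(t,"can1"):
    e=[int(v) for v in g["extent"]]; print("can",g["confidence"],e,rect(t,wood(t,e),.115))
cv2.imwrite("pics/t6.png",np.hstack([cv2.resize(t["image"][95:180,180:325],(400,234)),cv2.resize(t["image"][160:253,140:299],(400,234))])[:,:,::-1])
w=look("wrist");cv2.imwrite("pics/w6.png",w["image"][:,:,::-1])
E
```

```text
t 17.8 p [0.4667 0.0092 0.3303] yawx 84.5 tilt [-0. -0.] F [ 1.1  0.5 -0.9] op 0.599 gf 0.0 q6 -7.1
mask box [(0.56, [196.7, 108.5, 111.4, 63.0], (array([649.1,  49.6]), array([159.9, 299.5]), 89.3))] [(0.69, [193.9, 107.3, 113.4, 60.5], (array([653.1,  51. ]), array([152. , 302.5]), 89.3))]
lid [(0.87, (array([ 433.3, -333.3]), array([170.7, 310.7]), 84.3)), (0.31, (array([511.3, 438.2]), array([52.5, 57.4]), 44.6))]
can 0.98 [177, 221, 29, 28] (array([400.9, 215.3]), array([72.1, 75.5]), 89.2)
can 0.71 [156, 171, 33, 23] (array([542.3, 236. ]), array([26.9, 59.7]), -0.3)
```

View pics/t6.png

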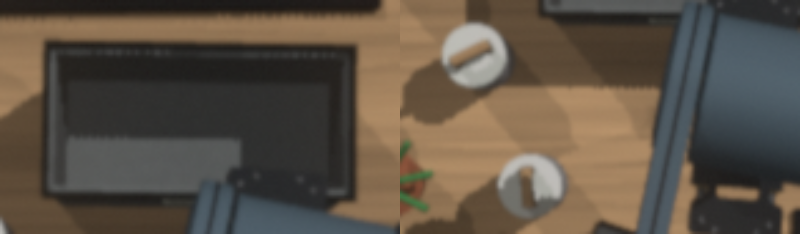

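```bash
python3 -m inch '{"dp":[[0.95,-0.06,0],[0.95,-0.06,0],[0.95,-0.06,0],[0.95,-0.06,0],[0,0,0]],"angular":[[0,0,0],[0,0,0],[0,0,0],[0,0,0],[0,0,0]],"jaw":[-1,-1,-1,-1,-1]}' >/dev/null
python3 -m inch '{"dp":[[0,0,0],[0,0,0]],"angular":[[0,0,0],[0,0,0]],"jaw":[-1,-1]}' >/dev/null
cat >> h.py <<'E'
def cans(c,z=.115,hb=.12):
    for g in nets.regions_of(c,"can1"):
        if g["confidence"]<.4: continue
        print("can",round(g["confidence"],2),g["extent"],"body",rect(c,g["pixels"],.083))
    for g in nets.spot_point(c,"can1_handle"): print("handle",g["centre"],round(g["confidence"],2),ray(c,g["centre"],z).round(4)[0])
E
python3 - <<'E'
from h import *
state(); w=look("wrist"); cv2.imwrite("pics/w7.png",w["image"][:,:,::-1]); cans(w)
t=look("top"); cans(t)
for g in nets.spot_point(w,"can1"): print(g, ray(w,g["centre"],0).round(3))
E
```

```text
t 18.98 p [0.4718 0.161  0.3303] yawx 84.4 tilt [-0. -0.] F [-0.2  0.2  0.2] op 0.005 gf 0.0 q6 11.6
can 0.93 [268.8, 52.6, 50.6, 52.1] body (array([544.6, 278.8]), array([69.9, 73.9]), -1.9)
can 0.68 [185.3, 230.1, 19.2, 10.5] body (array([403.8, 209.3]), array([21.9, 41.2]), 89.2)
{'centre': [207.1, 126.9], 'confidence': 0.96} [[0.398 0.219 0.   ]]
{'centre': [288.6, 83.9], 'confidence': 0.66} [[0.548 0.277 0.   ]]
```

View pics/w7.png

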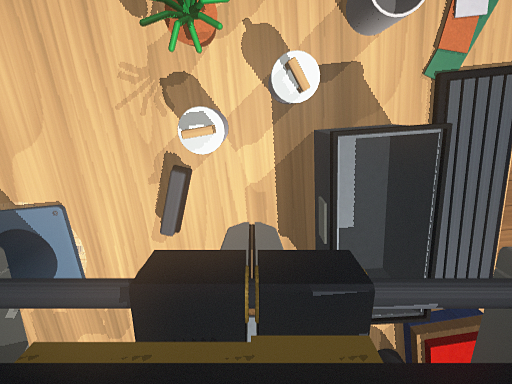

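```bash
python3 - <<'E'
from h import *
w=look("wrist")
for n,ce in (("A",(202,130)),("B",(296,77))):
    m=np.zeros((384,512),np.uint8); cv2.circle(m,ce,21,1,-1)
    h=cv2.cvtColor(w["image"],cv2.COLOR_RGB2HSV); k=(m>0)&(h[...,1]>70)
    print(n,k.sum(),rect(w,k,.12))
    m2=np.zeros((384,512),np.uint8); cv2.circle(m2,ce,30,1,-1)
    wh=(m2>0)&(h[...,1]<50)&(h[...,2]>110); print("  disc",rect(w,wh|k,.087))
E
```

```text
A 282 (array([403.7, 218.4]), array([11.6, 47.3]), 4.3)
  disc (array([402.8, 219.4]), array([70.4, 73.6]), 46.4)
B 365 (array([544., 278.]), array([16.2, 43.8]), -64.6)
  disc (array([546.4, 278.9]), array([68.9, 69.5]), 85.5)
```

```bash
python3 -c "
from h import *
go(.4035,.219,.15)"
```

```text
turn units 0.0 dp units [ 1.26 -1.83  4.51]
```

```bash
python3 -m inch '{"dp":[[0.63,-0.915,0],[0.63,-0.915,0],[0,0,1],[0,0,1],[0,0,1]],"angular":[[0,0,0],[0,0,0],[0,0,0],[0,0,0],[0,0,0]],"jaw":[-1,-1,-1,-1,-1]}' >/dev/null
python3 -m inch '{"dp":[[0,0,0.8],[0,0,0.7],[0,0,0],[0,0,0]],"angular":[[0,0,0],[0,0,0],[0,0,0],[0,0,0]],"jaw":[-1,-1,-1,-1]}' | grep -v '^tool'
python3 -m inch '{"dp":[[0,0,0.3],[0,0,0.25],[0,0,0],[0,0,0]],"angular":[[0,0,0],[0,0,0],[0,0,0],[0,0,0]],"jaw":[-1,-1,-1,-1]}' | grep -v '^tool'
```

```text
time: 20.5
position: [0.4044, 0.2194, 0.1514]
contact_force: [-1.1, -0.4, -0.2]
opening: 0.006
gripper_force: 0.0
time: 21.0
position: [0.4037, 0.2192, 0.1284]
contact_force: [0.6, -0.1, -0.2]
opening: 0.002
gripper_force: 0.0
```

```bash
for i in 1 2 3 4 5; do python3 -m inch '{"dp":[[0,0,0.1],[0,0,0],[0,0,0]],"angular":[[0,0,0],[0,0,0],[0,0,0]],"jaw":[-1,-1,-1]}' | grep -e pos -e contact; done
```

```text
position: [0.4036, 0.2192, 0.1244]
contact_force: [-0.1, 0.7, 0.1]
position: [0.4036, 0.2192, 0.1203]
contact_force: [0.3, 0.6, 0.7]
position: [0.4035, 0.2191, 0.1163]
contact_force: [0.5, -1.1, 0.2]
position: [0.4036, 0.2192, 0.1123]
contact_force: [0.5, -0.5, -0.3]
position: [0.4036, 0.2192, 0.1083]
contact_force: [0.4, -0.1, -0.9]
```

```bash
python3 - <<'E'
from h import *
state(); w=look("wrist"); s=look("scene")
cv2.imwrite("pics/w8.png",np.hstack([cv2.resize(w["image"],(400,300)),cv2.resize(s["image"][140:240,260:393],(400,300))])[:,:,::-1])
print([(g["confidence"],g["extent"]) for g in nets.regions_of(s,"can1")])
E
```

```text
t 22.88 p [0.4036 0.2192 0.1083] yawx 84.5 tilt [-0. -0.] F [ 0.4 -0.1 -0.9] op 0.005 gf 0.0 q6 20.0
[(0.81, [294.2, 167.3, 21.5, 32.4]), (0.65, [316.5, 194.5, 29.6, 33.3])]
```

View pics/w8.png

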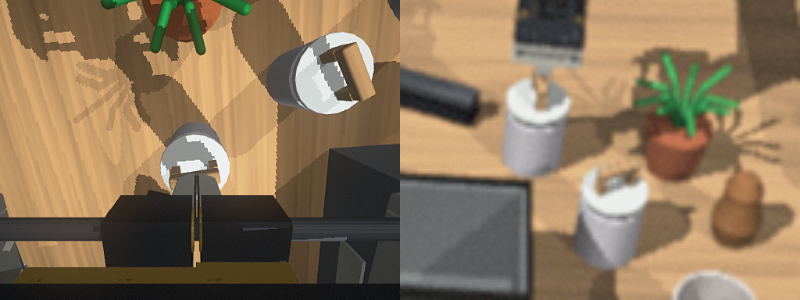

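```bash
python3 - <<'E'
from h import *
w=look("wrist"); o=telemetry.get_obs()
print("tip",pix(w,o["position"]))
for z in (.115,.12,.125): print(z,[ray(w,p,z).round(4)[0][:2] for p in ((218,222),(277,208),(247,215))])
h=cv2.cvtColor(w["image"],cv2.COLOR_RGB2HSV)
m2=np.zeros((384,512),np.uint8); cv2.circle(m2,(413,93),70,1,-1)
wh=(m2>0)&(h[...,1]<50)&(h[...,2]>110);
t=look("top");cans(t)
cv2.imwrite("pics/w9.png",w["image"][140:290,150:350,::-1].repeat(3,0).repeat(3,1))
E
```

```text
tip [250.28720944 221.28304137]
0.115 [array([0.3815, 0.2234]), array([0.4232, 0.2297]), array([0.4022, 0.2266])]
0.12 [array([0.3823, 0.2253]), array([0.4229, 0.2315]), array([0.4024, 0.2284])]
0.125 [array([0.3832, 0.2272]), array([0.4226, 0.2332]), array([0.4027, 0.2303])]
can 0.62 [151.5, 174.3, 31.2, 26.6] body (array([532.9, 289.8]), array([69.2, 77.3]), 89.3)
```

View pics/w9.png

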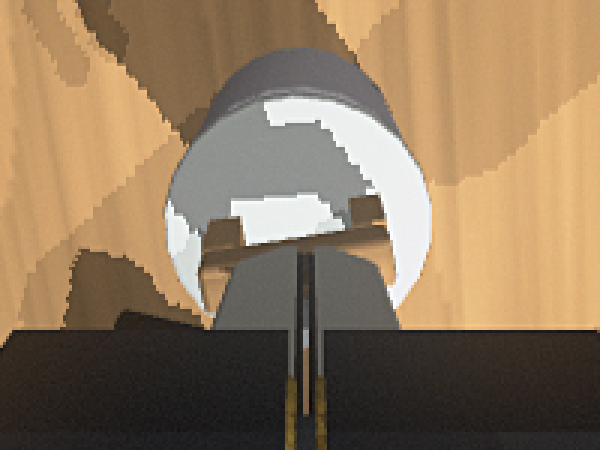

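The tip looks to sit just over A's crossbar with no force yet. I'll descend in small steps and watch the force.

```bash
for i in 1 2 3 4; do python3 -m inch '{"dp":[[0,0,0.06],[0,0,0]],"angular":[[0,0,0],[0,0,0]],"jaw":[-1,-1]}' | grep -e pos -e contact; done
```

```text
position: [0.4034, 0.2191, 0.1057]
contact_force: [-0.8, -0.0, 0.1]
position: [0.4034, 0.2191, 0.1033]
contact_force: [-0.4, -0.6, 0.5]
position: [0.4034, 0.2191, 0.1009]
contact_force: [0.1, -0.3, -0.3]
position: [0.4038, 0.2192, 0.099]
contact_force: [-0.2, -0.4, 3.4]
```

```bash
for i in 1 2 3 4 5 6 7; do python3 -m inch '{"dp":[[0,0,0.05],[0,0,0]],"angular":[[0,0,0],[0,0,0]],"jaw":[-1,-1]}' | grep -e pos -e contact | tr '\n' ' '; echo; done
```

```text
position: [0.4038, 0.2192, 0.0972] contact_force: [-1.4, -0.2, 5.9] 
position: [0.4038, 0.2192, 0.0952] contact_force: [-1.0, 0.2, 5.2] 
position: [0.4038, 0.2192, 0.0932] contact_force: [-1.3, -0.4, 5.1] 
position: [0.4039, 0.2192, 0.0912] contact_force: [-1.1, -0.3, 6.3] 
position: [0.4045, 0.2194, 0.0908] contact_force: [-4.8, -1.4, 18.2] 
position: [0.4055, 0.2197, 0.0908] contact_force: [-7.3, -2.1, 33.3] 
position: [0.4067, 0.22, 0.0908] contact_force: [-11.3, -3.5, 48.4]
```

A's lid is home: it moved 8.7 mm, then met a hard stop. The real finger end sits about 24 mm above the reported TCP, so I'll allow for that from here on. Raising and remeasuring both canisters.

```bash
python3 -m inch '{"dp":[[0,0,-0.4],[0,0,-1],[0,0,-1],[0,0,-1],[0,0,-1]],"angular":[[0,0,0],[0,0,0],[0,0,0],[0,0,0],[0,0,0]],"jaw":[-1,-1,-1,-1,-1]}' >/dev/null
python3 -m inch '{"dp":[[-0.5,0.8,-0.7],[-0.5,0.8,-0.7],[0,0,0],[0,0,0]],"angular":[[0,0,0],[0,0,0],[0,0,0],[0,0,0]],"jaw":[-1,-1,-1,-1]}' >/dev/null
cat >> h.py <<'E'
def bars(w,zb=.115):
    "crossbars in the wrist picture; discs found as bright blobs"
    h=cv2.cvtColor(w["image"],cv2.COLOR_RGB2HSV)
    for g in nets.regions_of(w,"can1"):
        if g["confidence"]<.4: continue
        x,y,a,b=[int(v) for v in g["extent"]]
        q=np.zeros((384,512),bool); q[max(y-3,0):y+b+3,max(x-3,0):x+a+3]=1
        m=(q&(h[...,1]<50)&(h[...,2]>105)).astype(np.uint8)
        n,l,s,_=cv2.connectedComponentsWithStats(m); 
        pts=np.argwhere(m)[:,::-1].astype(np.int32)
        hull=np.zeros((384,512),np.uint8); cv2.fillConvexPoly(hull,cv2.convexHull(pts),1)
        k=(hull>0)&(h[...,1]>70)
        print("can",round(g["confidence"],2),(x,y,a,b),"bar",rect(w,k,zb) if k.sum()>20 else None,"disc",rect(w,hull,.083))
E
python3 - <<'E'
from h import *
state(); w=look("wrist"); bars(w); t=look("top"); cans(t)
cv2.imwrite("pics/w10.png",np.hstack([cv2.resize(w["image"],(400,300)),cv2.resize(t["image"][140:260,100:260],(400,300))])[:,:,::-1])
E
```

```text
t 27.1 p [0.4628 0.1734 0.3158] yawx 84.5 tilt [-0.002  0.   ] F [-0.2 -0.1 -0.5] op 0.006 gf 0.0 q6 13.1
can 0.9 (181, 113, 54, 52) bar (array([403.7, 219. ]), array([13.7, 46.9]), 5.1) disc (array([404.1, 218. ]), array([70. , 71.2]), -6.5)
can 0.57 (268, 45, 53, 61) bar (array([533. , 293.8]), array([16.4, 43.6]), -64.6) disc (array([535.5, 294.1]), array([69.7, 71.2]), 85.5)
can 0.53 (181, 114, 48, 52) bar (array([403.7, 219. ]), array([13.7, 46.9]), 5.1) disc (array([402.7, 218.2]), array([68.2, 70. ]), 83.4)
can 0.44 [321.9, 179.7, 116.2, 78.9] body (array([ 434.1, -304.5]), array([187.8, 318.2]), 84.6)
```

View pics/w10.png

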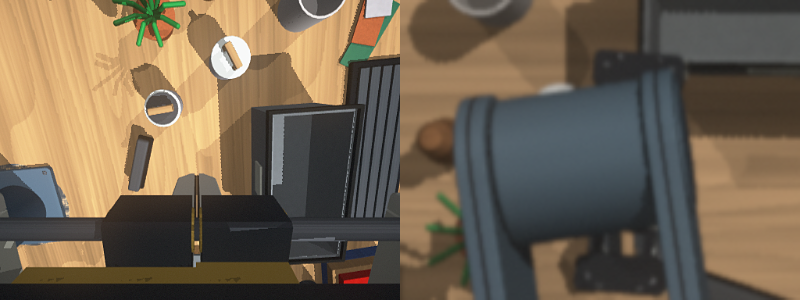

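B has been knocked from (.545,.278) to about (.534,.294). Wrist view shows it at (230,57), and A at (160,107). I'll press B next.

```bash
python3 -c "
from h import *
go(.534,.294,.115)"
```

```text
turn units 0.0 dp units [3.16 1.49 5.03]
```

```bash
python3 -m inch '{"dp":[[0.79,0.37,0],[0.79,0.37,0],[0.79,0.37,0],[0.79,0.37,0],[0,0,1]],"angular":[[0,0,0],[0,0,0],[0,0,0],[0,0,0],[0,0,0]],"jaw":[-1,-1,-1,-1,-1]}' >/dev/null
python3 -m inch '{"dp":[[0,0,1],[0,0,1],[0,0,1],[0,0,0.6],[0,0,0]],"angular":[[0,0,0],[0,0,0],[0,0,0],[0,0,0],[0,0,0]],"jaw":[-1,-1,-1,-1,-1]}' >/dev/null
python3 -m inch '{"dp":[[0,0,0.3],[0,0,0.2],[0,0,0]],"angular":[[0,0,0],[0,0,0],[0,0,0]],"jaw":[-1,-1,-1]}' | grep -e pos -e contact
for i in 1 2 3 4; do python3 -m inch '{"dp":[[0,0,0.07],[0,0,0]],"angular":[[0,0,0],[0,0,0]],"jaw":[-1,-1]}' | grep -e pos -e contact | tr '\n' ' '; echo; done
```

```text
position: [0.5342, 0.2933, 0.1125]
contact_force: [-0.2, -1.0, 0.8]
position: [0.5346, 0.2934, 0.1101] contact_force: [-0.2, 1.3, 0.1] 
position: [0.5344, 0.2933, 0.107] contact_force: [-0.8, 0.2, -0.4] 
position: [0.5343, 0.2933, 0.104] contact_force: [-0.1, 0.5, -0.9] 
position: [0.5343, 0.2933, 0.1013] contact_force: [0.3, -0.1, -0.2]
```

```bash
for i in 1 2 3 4 5; do python3 -m inch '{"dp":[[0,0,0.05],[0,0,0]],"angular":[[0,0,0],[0,0,0]],"jaw":[-1,-1]}' | grep -e pos -e contact | tr '\n' ' '; echo; done
```

```text
position: [0.5345, 0.2934, 0.0995] contact_force: [0.5, 0.2, -0.8] 
position: [0.5346, 0.2935, 0.0983] contact_force: [-0.7, -0.7, 4.4] 
position: [0.5347, 0.2935, 0.0965] contact_force: [-1.4, -0.6, 6.5] 
position: [0.5347, 0.2935, 0.0945] contact_force: [-1.6, -0.8, 6.2] 
position: [0.5347, 0.2935, 0.0925] contact_force: [-1.2, -1.3, 6.6]
```

```bash
for i in 1 2 3; do python3 -m inch '{"dp":[[0,0,0.04],[0,0,0]],"angular":[[0,0,0],[0,0,0]],"jaw":[-1,-1]}' | grep -e pos -e contact | tr '\n' ' '; echo; done
```

```text
position: [0.5347, 0.2935, 0.091] contact_force: [-0.7, -1.1, 5.9] 
position: [0.5352, 0.2936, 0.091] contact_force: [-3.9, -1.1, 14.1] 
position: [0.5358, 0.2939, 0.091] contact_force: [-6.7, -1.9, 21.6]
```

B is home as well. Rising, turning to its bar angle and opening the gripper.

```bash
python3 -m inch '{"dp":[[0,0,-0.5],[0,0,-1],[0,0,-1],[0,0,-1],[0,0,-0.5]],"angular":[[0,0,0],[0,0,0],[0,0,0],[0,0,-0.7],[0,0,-0.7]],"jaw":[-1,-1,-1,0,0]}' >/dev/null
python3 -m inch '{"dp":[[0,0,0],[0,0,0],[0,0,0],[0,0,0],[0,0,0]],"angular":[[0,0,-0.8],[0,0,-0.8],[0,0,-0.8],[0,0,-0.63],[0,0,0]],"jaw":[0,0,0,0,0]}' >/dev/null
python3 - <<'E'
from h import *
state(); w=look("wrist"); bars(w)
E
```

```text
t 33.23 p [0.5344 0.2934 0.2465] yawx 114.9 tilt [-0. -0.] F [-0.3  0.2  0.6] op 0.497 gf 0.0 q6 -6.6
can 0.77 (101, 147, 73, 65) bar (array([406.6, 223.5]), array([22.1, 48.4]), 4.0) disc (array([411.2, 224.9]), array([70. , 91.8]), 35.0)
can 0.74 (223, 140, 51, 61) bar (array([531.9, 295.7]), array([12.6, 46.5]), -64.9) disc (array([534.1, 294. ]), array([69.9, 70.6]), -37.6)
```

```bash
python3 -m inch '{"dp":[[0.04,-0.01,1],[0,0,1],[0,0,1],[0,0,0.7],[0,0,0]],"angular":[[0,0,0],[0,0,0],[0,0,0],[0,0,0],[0,0,0]],"jaw":[0,0,0,0,0]}' | grep -e pos -e contact
python3 -m inch '{"dp":[[0,0,0.4],[0,0,0.4],[0,0,0],[0,0,0]],"angular":[[0,0,0],[0,0,0],[0,0,0],[0,0,0]],"jaw":[0,0,0,0]}' | grep -e pos -e contact
python3 -m inch '{"dp":[[0,0,0],[0,0,0],[0,0,0],[0,0,0],[0,0,0]],"angular":[[0,0,0],[0,0,0],[0,0,0],[0,0,0],[0,0,0]],"jaw":[-1,-1,-1,-1,-1]}'
```

```text
position: [0.5316, 0.2941, 0.0964]
contact_force: [-0.3, -0.0, 0.3]
position: [0.5337, 0.2948, 0.0671]
contact_force: [0.2, -0.3, 1.1]
time: 35.08
position: [0.5332, 0.2947, 0.0668]
tool_rot: [[-0.422, 0.906, -0.0], [0.906, 0.422, -0.0], [0.0, -0.0, -1.0]]
contact_force: [-1.1, -1.1, 1.4]
opening: 0.126
gripper_force: 30.0
```

```bash
python3 -m inch '{"dp":[[0,0,-0.15],[0,0,-0.3],[0,0,-0.5],[0,0,-0.7],[0,0,-0.7]],"angular":[[0,0,0],[0,0,0],[0,0,0],[0,0,0],[0,0,0]],"jaw":[-1,-1,-1,-1,-1]}' >/dev/null
python3 -m inch '{"dp":[[0,0,-0.7],[0,0,-0.7],[0,0,-0.6],[0,0,-0.3],[0,0,0]],"angular":[[0,0,0],[0,0,0],[0,0,0],[0,0,0],[0,0,0]],"jaw":[-1,-1,-1,-1,-1]}' 
python3 -c "
from h import *
go(.6535,.121,.075)"
```

```text
time: 36.33
position: [0.5338, 0.2948, 0.2537]
tool_rot: [[-0.422, 0.906, 0.002], [0.906, 0.422, 0.001], [-0.0, 0.002, -1.0]]
contact_force: [0.2, 0.6, -3.5]
opening: 0.12
gripper_force: 30.0
turn units 0.0 dp units [-5.2   0.88  4.47]
```

```bash
python3 -m inch '{"dp":[[-0.3,0.05,0],[-0.6,0.1,0],[-0.6,0.1,0],[-0.6,0.1,0],[-0.6,0.1,0]],"angular":[[0,0,0],[0,0,0],[0,0,0],[0,0,0],[0,0,0]],"jaw":[-1,-1,-1,-1,-1]}' >/dev/null
python3 -m inch '{"dp":[[-0.6,0.1,0],[-0.6,0.1,0],[-0.6,0.1,0],[-0.6,0.1,0],[-0.1,0.03,0]],"angular":[[0,0,0],[0,0,0],[0,0,0],[0,0,0],[0,0,0]],"jaw":[-1,-1,-1,-1,-1]}' >/dev/null
python3 -m inch '{"dp":[[0,0,0],[0,0,0],[0,0,0]],"angular":[[0,0,0],[0,0,0],[0,0,0]],"jaw":[-1,-1,-1]}' >/dev/null
python3 - <<'E'
from h import *
state(); go(.6535,.121,.074); w=look("wrist"); s=look("scene"); t=look("top")
cv2.imwrite("pics/w11.png",np.hstack([cv2.resize(w["image"],(400,300)),cv2.resize(s["image"][140:290,190:390],(400,300))])[:,:,::-1])
E
```

```text
t 37.95 p [0.6528 0.1219 0.253 ] yawx 115.0 tilt [0. 0.] F [ 0.1  1.  -2.7] op 0.128 gf 30.0 q6 -24.1
turn units 0.0 dp units [-0.03  0.01  4.48]
```

View pics/w11.png

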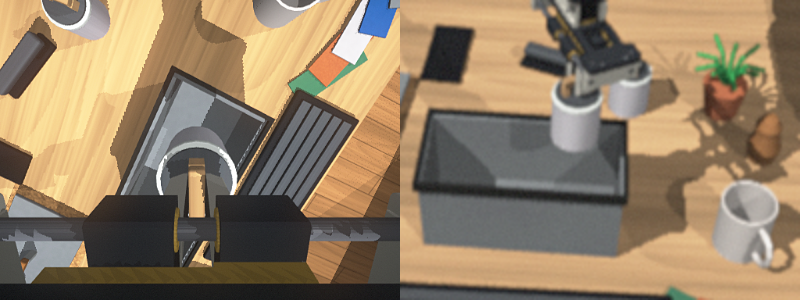

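B hangs upright over the box's +y half. Lowering.

```bash
python3 -m inch '{"dp":[[-0.03,0.01,0.7],[0,0,0.8],[0,0,0.8],[0,0,0.7],[0,0,0.5]],"angular":[[0,0,0],[0,0,0],[0,0,0],[0,0,0],[0,0,0]],"jaw":[-1,-1,-1,-1,-1]}' |grep -e pos -e contact
python3 -m inch '{"dp":[[0,0,0.4],[0,0,0.3],[0,0,0.2],[0,0,0.1],[0,0,0]],"angular":[[0,0,0],[0,0,0],[0,0,0],[0,0,0],[0,0,0]],"jaw":[-1,-1,-1,-1,-1]}' |grep -e pos -e contact
python3 -m inch '{"dp":[[0,0,0],[0,0,0]],"angular":[[0,0,0],[0,0,0]],"jaw":[-1,-1]}' |grep -e pos -e contact
```

```text
position: [0.6533, 0.1203, 0.1112]
contact_force: [0.3, 0.2, -3.4]
position: [0.6542, 0.1201, 0.0729]
contact_force: [-0.1, 0.5, -3.2]
position: [0.6544, 0.1201, 0.0733]
contact_force: [0.0, 0.3, -2.7]
```

```bash
python3 -m inch '{"dp":[[0,0,0.04],[0,0,0.03],[0,0,0]],"angular":[[0,0,0],[0,0,0],[0,0,0]],"jaw":[-1,-1,-1]}' |grep -e pos -e contact
python3 -m inch '{"dp":[[0,0,0],[0,0,0],[0,0,0],[0,0,0]],"angular":[[0,0,0],[0,0,0],[0,0,0],[0,0,0]],"jaw":[-0.3,-0.3,-0.3,-0.3]}' |grep -e pos -e contact -e open
python3 -m inch '{"dp":[[0,0,-0.5],[0,0,-0.8],[0,0,-1],[0,0,-1],[0,0,-1]],"angular":[[0,0,0],[0,0,0],[0,0,0],[0,0,0],[0,0,0]],"jaw":[-0.3,-0.3,-0.3,-0.3,-0.3]}' |grep -e pos -e contact
python3 -m inch '{"dp":[[0,0,-1],[0,0,0],[0,0,0]],"angular":[[0,0,0],[0,0,0],[0,0,0]],"jaw":[0,0,0]}' |grep -e pos -e contact
python3 - <<'E'
from h import *
w=look("wrist"); bars(w,.12)
go(.4037,.219,.2865,4.5);go(.4037,.219,.2865,184.5)
t=look("top")
cv2.imwrite("pics/t12.png",np.hstack([cv2.resize(w["image"],(400,300)),cv2.resize(t["image"][95:255,140:353],(400,300))])[:,:,::-1])
E
```

```text
position: [0.6546, 0.12, 0.0718]
contact_force: [-2.9, -1.1, 5.8]
position: [0.654, 0.1201, 0.0698]
contact_force: [-0.3, 0.4, -0.3]
opening: 0.348
position: [0.6539, 0.1201, 0.2432]
contact_force: [-0.1, 0.8, -0.0]
position: [0.6537, 0.1201, 0.281]
contact_force: [-1.2, -0.1, -0.4]
can 0.97 (61, 0, 86, 54) bar (array([421.1, 175.2]), array([43.3, 72.3]), -16.5) disc (array([411.5, 200.7]), array([ 59.8, 116.8]), 27.2)
can 0.83 (227, 141, 52, 55) bar (array([653.9, 121.6]), array([11.2, 46.5]), -64.8) disc (array([653.7, 119. ]), array([74.2, 85. ]), -66.5)
turn units 16.07 dp units [-6.03 -2.95 -0.16]
turn units -10.11 dp units [ 6.03  2.95 -0.16]
```

View pics/t12.png

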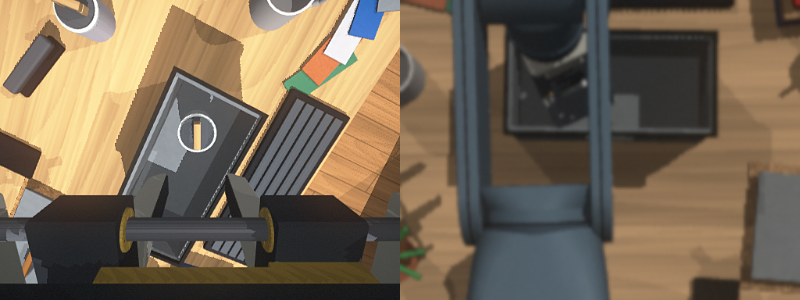

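B stands upright in the box at wrist (197,133). Going to A.

```bash
for i in 1 2; do python3 -m inch '{"dp":[[0,0,0],[0,0,0],[0,0,0],[0,0,0],[0,0,0]],"angular":[[0,0,-1],[0,0,-1],[0,0,-1],[0,0,-1],[0,0,-1]],"jaw":[0,0,0,0,0]}' >/dev/null; done
for i in 1 2; do python3 -m inch '{"dp":[[0.75,0.37,0],[0.75,0.37,0],[0.75,0.37,0],[0.75,0.37,0],[0,0,0]],"angular":[[0,0,0],[0,0,0],[0,0,0],[0,0,0],[0,0,0]],"jaw":[0,0,0,0,0]}' >/dev/null; done
python3 - <<'E'
from h import *
w=look("wrist"); state(); bars(w,.115); go(.4037,.219,.067,184.5)
E
```

```text
t 44.17 p [0.4072 0.2226 0.2818] yawx -176.2 tilt [ 0. -0.] F [ 0.8  1.4 -0.2] op 0.497 gf 0.0 q6 -78.9
can 0.88 (220, 136, 51, 55) bar (array([398.9, 217.8]), array([11.7, 50.5]), 3.8) disc (array([402.2, 218.4]), array([67.2, 68.9]), 3.8)
can 0.41 (190, 307, 9, 23) bar None disc (array([667. , 147.7]), array([ 9.1, 42.6]), -11.1)
turn units -0.11 dp units [ 0.11 -0.08  5.37]
```

```bash
python3 -m inch '{"dp":[[0.13,-0.09,1],[0,0,1],[0,0,1],[0,0,1],[0,0,0.6]],"angular":[[0,0,0],[0,0,0],[0,0,0],[0,0,0],[0,0,0]],"jaw":[0,0,0,0,0]}' | grep -e pos -e contact
python3 -m inch '{"dp":[[0,0,0.4],[0,0,0.37],[0,0,0],[0,0,0]],"angular":[[0,0,0],[0,0,0],[0,0,0],[0,0,0]],"jaw":[0,0,0,0]}' | grep -e pos -e contact
python3 -m inch '{"dp":[[0,0,0],[0,0,0],[0,0,0],[0,0,0],[0,0,0]],"angular":[[0,0,0],[0,0,0],[0,0,0],[0,0,0],[0,0,0]],"jaw":[-1,-1,-1,-1,-1]}'
python3 -m inch '{"dp":[[0,0,-0.15],[0,0,-0.3],[0,0,-0.5],[0,0,-0.7],[0,0,-0.7]],"angular":[[0,0,0],[0,0,0],[0,0,0],[0,0,0],[0,0,0]],"jaw":[-1,-1,-1,-1,-1]}' >/dev/null
python3 -m inch '{"dp":[[0,0,-0.7],[0,0,-0.7],[0,0,-0.6],[0,0,-0.5],[0,0,0]],"angular":[[0,0,0],[0,0,0],[0,0,0],[0,0,0],[0,0,0]],"jaw":[-1,-1,-1,-1,-1]}' 
python3 -c "
from h import *
go(.6525,-.02,.074)"
```

```text
position: [0.4022, 0.2177, 0.0955]
contact_force: [-0.4, 0.0, -0.6]
position: [0.4029, 0.2184, 0.0673]
contact_force: [0.5, 0.5, 0.3]
time: 45.98
position: [0.4019, 0.2185, 0.0673]
tool_rot: [[-0.998, -0.065, 0.0], [-0.065, 0.998, -0.0], [-0.0, -0.0, -1.0]]
contact_force: [-0.4, -1.0, 1.2]
opening: 0.126
gripper_force: 30.0
time: 47.22
position: [0.4027, 0.219, 0.263]
tool_rot: [[-0.998, -0.065, 0.004], [-0.065, 0.998, 0.001], [-0.004, 0.001, -1.0]]
contact_force: [-0.5, 0.9, -3.4]
opening: 0.129
gripper_force: 30.0
turn units 0.0 dp units [-5.84 -6.37  4.73]
```

```bash
python3 -m inch '{"dp":[[-0.25,-0.27,0],[-0.49,-0.53,0],[-0.49,-0.53,0],[-0.49,-0.53,0],[-0.49,-0.53,0]],"angular":[[0,0,0],[0,0,0],[0,0,0],[0,0,0],[0,0,0]],"jaw":[-1,-1,-1,-1,-1]}' >/dev/null
python3 -m inch '{"dp":[[-0.49,-0.53,0],[-0.49,-0.53,0],[-0.49,-0.53,0],[-0.49,-0.53,0],[-0.49,-0.53,0]],"angular":[[0,0,0],[0,0,0],[0,0,0],[0,0,0],[0,0,0]],"jaw":[-1,-1,-1,-1,-1]}' >/dev/null
python3 -m inch '{"dp":[[-0.49,-0.53,0],[-0.49,-0.53,0],[-0.2,-0.27,0],[0,0,0],[0,0,0]],"angular":[[0,0,0],[0,0,0],[0,0,0],[0,0,0],[0,0,0]],"jaw":[-1,-1,-1,-1,-1]}' >/dev/null
python3 - <<'E'
from h import *
state(); go(.6525,-.02,.074)
E
```

```text
t 49.1 p [ 0.6509 -0.0198  0.2609] yawx -176.2 tilt [-0.001  0.001] F [ 0.4 -0.6 -2.9] op 0.128 gf 30.0 q6 -105.3
turn units 0.0 dp units [-0.04 -0.01  4.67]
```

```bash
python3 -m inch '{"dp":[[-0.04,0,0.7],[0,0,0.8],[0,0,0.8],[0,0,0.7],[0,0,0.6]],"angular":[[0,0,0],[0,0,0],[0,0,0],[0,0,0],[0,0,0]],"jaw":[-1,-1,-1,-1,-1]}' |grep -e pos -e contact
python3 -m inch '{"dp":[[0,0,0.5],[0,0,0.3],[0,0,0.17],[0,0,0.1],[0,0,0.04]],"angular":[[0,0,0],[0,0,0],[0,0,0],[0,0,0],[0,0,0]],"jaw":[-1,-1,-1,-1,-1]}' |grep -e pos -e contact
python3 -m inch '{"dp":[[0,0,0],[0,0,0]],"angular":[[0,0,0],[0,0,0]],"jaw":[-1,-1]}' |grep -e pos -e contact
```

```text
position: [0.6523, -0.019, 0.1165]
contact_force: [-0.1, -0.3, -1.9]
position: [0.6535, -0.0203, 0.0732]
contact_force: [0.4, -1.2, -3.1]
position: [0.6535, -0.0204, 0.0732]
contact_force: [0.3, -0.4, -3.0]
```

```bash
python3 -m inch '{"dp":[[0,0,0.04],[0,0,0.02],[0,0,0]],"angular":[[0,0,0],[0,0,0],[0,0,0]],"jaw":[-1,-1,-1]}' |grep -e pos -e contact
python3 -m inch '{"dp":[[0,0,0],[0,0,0],[0,0,0],[0,0,0]],"angular":[[0,0,0],[0,0,0],[0,0,0],[0,0,0]],"jaw":[-0.3,-0.3,-0.3,-0.3]}' |grep -e pos -e contact -e open
python3 -m inch '{"dp":[[0,0,-0.5],[0,0,-0.8],[0,0,-1],[0,0,-1],[0,0,-1]],"angular":[[0,0,0],[0,0,0],[0,0,0],[0,0,0],[0,0,0]],"jaw":[-0.3,-0.3,-0.3,-0.3,-0.3]}' >/dev/null
python3 -m inch '{"dp":[[0,0,-1],[0,0,0],[0,0,0]],"angular":[[0,0,0],[0,0,0],[0,0,0]],"jaw":[0,0,0]}' |grep -e pos -e contact
python3 - <<'E'
from h import *
w=look("wrist"); state(); bars(w,.12); s=look("scene"); t=look("top")
go(.434,-.328,.3,84.5)
cv2.imwrite("pics/w13.png",np.hstack([cv2.resize(w["image"],(400,300)),cv2.resize(s["image"][140:290,190:390],(400,300))])[:,:,::-1])
E
```

```text
position: [0.654, -0.0208, 0.0722]
contact_force: [-2.6, -1.2, 5.4]
position: [0.6532, -0.0202, 0.0702]
contact_force: [0.5, -0.2, 0.9]
opening: 0.353
position: [0.6529, -0.0202, 0.2815]
contact_force: [-0.3, -0.0, -0.6]
t 52.52 p [ 0.6525 -0.0201  0.2807] yawx -176.3 tilt [-0.003  0.001] F [ 0.1  0.2 -0.8] op 0.498 gf 0.0 q6 -105.3
can 0.88 (224, 139, 53, 56) bar (array([651.9, -20.9]), array([11.6, 45.1]), 3.7) disc (array([654. , -20.5]), array([71.4, 72.6]), -40.7)
can 0.78 (314, 147, 61, 55) bar (array([653.1, 115.5]), array([20.4, 48.1]), -64.9) disc (array([651.6, 104.4]), array([ 71.8, 106.9]), 74.7)
turn units 14.43 dp units [-8.18 -4.7  -0.48]
```

View pics/w13.png

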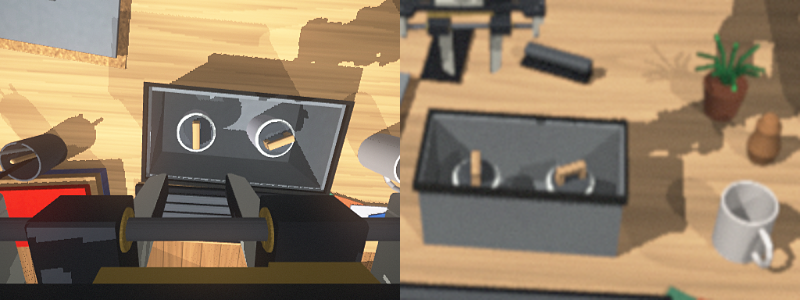

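Both canisters are upright in the box (wrist (196,132), (275,135)). Now for the box lid on the mat.

```bash
for i in 1 2; do python3 -m inch '{"dp":[[0,0,0],[0,0,0],[0,0,0],[0,0,0],[0,0,0]],"angular":[[0,0,1],[0,0,1],[0,0,1],[0,0,1],[0,0,1]],"jaw":[0,0,0,0,0]}' >/dev/null; done
python3 -m inch '{"dp":[[0,0,0],[0,0,0],[0,0,0],[0,0,0],[0,0,0]],"angular":[[0,0,1],[0,0,1],[0,0,1],[0,0,1],[0,0,0.43]],"jaw":[0,0,0,0,0]}' >/dev/null
for i in 1 2; do python3 -m inch '{"dp":[[-0.82,-0.47,0],[-0.82,-0.47,0],[-0.82,-0.47,0],[-0.82,-0.47,0],[-0.82,-0.47,0]],"angular":[[0,0,0],[0,0,0],[0,0,0],[0,0,0],[0,0,0]],"jaw":[0,0,0,0,0]}' >/dev/null; done
python3 -m inch '{"dp":[[0,0,0],[0,0,0],[0,0,0]],"angular":[[0,0,0],[0,0,0],[0,0,0]],"jaw":[0,0,0]}' >/dev/null
python3 - <<'E'
from h import *
w=look("wrist"); state(); go(.434,-.329,.015,84.5)
k=wood(w,(200,120,110,140),smin=120)
print("bar",rect(w,k,.061),k.sum(),[ray(w,g["centre"],.054) for g in nets.spot_point(w,"boxlid_handle")])
print([(g["confidence"],rect(w,g["pixels"],.023)) for g in nets.regions_of(w,"boxlid")])
E
```

```text
t 56.23 p [ 0.4354 -0.3279  0.2823] yawx 84.6 tilt [0. 0.] F [ 0.2 -0.7  0.9] op 0.499 gf 0.0 q6 -43.3
turn units 0.02 dp units [-0.03 -0.03  6.68]
bar (array([ 514.2, -348.3]), array([ 12.6, 157.3]), 86.0) 1413 [array([[ 0.44020575, -0.33087653,  0.054     ]])]
[(0.62, (array([ 435.9, -329.7]), array([167.6, 318.9]), 84.5))]
```

```bash
python3 -m inch '{"dp":[[-0.03,0,1],[0,0,1],[0,0,1],[0,0,1],[0,0,1]],"angular":[[0,0,0],[0,0,0],[0,0,0],[0,0,0],[0,0,0]],"jaw":[0,0,0,0,0]}' >/dev/null
python3 -m inch '{"dp":[[0,0,0.7],[0,0,0.6],[0,0,0.4],[0,0,0],[0,0,0]],"angular":[[0,0,0],[0,0,0],[0,0,0],[0,0,0],[0,0,0]],"jaw":[0,0,0,0,0]}' | grep -e pos -e contact
python3 -m inch '{"dp":[[0,0,0],[0,0,0],[0,0,0],[0,0,0],[0,0,0]],"angular":[[0,0,0],[0,0,0],[0,0,0],[0,0,0],[0,0,0]],"jaw":[-1,-1,-1,-1,-1]}'
python3 -m inch '{"dp":[[0,0,-0.3],[0,0,-0.6],[0,0,-0.8],[0,0,-0.8],[0,0,-0.8]],"angular":[[0,0,0],[0,0,0],[0,0,0],[0,0,0],[0,0,0]],"jaw":[-1,-1,-1,-1,-1]}' >/dev/null
python3 -m inch '{"dp":[[0,0,-0.8],[0,0,-0.8],[0,0,-0.8],[0,0,-0.3],[0,0,0]],"angular":[[0,0,0],[0,0,0],[0,0,0],[0,0,0],[0,0,0]],"jaw":[-1,-1,-1,-1,-1]}' 
python3 -c "
from h import *
state(); go(.653,.051,.25,89.3)"
```

```text
position: [0.4353, -0.3305, 0.0152]
contact_force: [0.5, -0.6, -0.4]
time: 58.2
position: [0.4347, -0.3301, 0.0146]
tool_rot: [[0.095, 0.995, 0.0], [0.995, -0.095, -0.0], [-0.0, 0.0, -1.0]]
contact_force: [-0.7, 0.9, 1.5]
opening: 0.148
gripper_force: 30.0
time: 59.45
position: [0.4347, -0.33, 0.2546]
tool_rot: [[0.095, 0.995, 0.001], [0.995, -0.095, -0.001], [-0.001, 0.001, -1.0]]
contact_force: [1.2, 0.1, -2.9]
opening: 0.147
gripper_force: 30.0
t 59.45 p [ 0.4347 -0.33    0.2546] yawx 84.5 tilt [ 0.001 -0.001] F [ 1.2  0.1 -2.9] op 0.147 gf 30.0 q6 -43.4
turn units -0.69 dp units [9.59 5.34 0.12]
```

```bash
python3 -m inch '{"dp":[[0,0,0],[0,0,0],[0.5,0.28,0],[0.64,0.356,0],[0.64,0.356,0]],"angular":[[0,0,-0.35],[0,0,-0.34],[0,0,0],[0,0,0],[0,0,0]],"jaw":[-1,-1,-1,-1,-1]}' >/dev/null
for i in 1 2; do python3 -m inch '{"dp":[[0.64,0.356,0],[0.64,0.356,0],[0.64,0.356,0],[0.64,0.356,0],[0.64,0.356,0]],"angular":[[0,0,0],[0,0,0],[0,0,0],[0,0,0],[0,0,0]],"jaw":[-1,-1,-1,-1,-1]}' >/dev/null; done
python3 -m inch '{"dp":[[0.64,0.356,0],[0.64,0.356,0],[0.15,0.08,0],[0,0,0],[0,0,0]],"angular":[[0,0,0],[0,0,0],[0,0,0],[0,0,0],[0,0,0]],"jaw":[-1,-1,-1,-1,-1]}' >/dev/null
python3 - <<'E'
from h import *
state(); go(.653,.051,.16,89.3); w=look("wrist")
print([(g["confidence"],rect(w,g["pixels"],.262)) for g in nets.regions_of(w,"boxlid")])
E
```

```text
t 61.95 p [0.6527 0.0507 0.2538] yawx 89.2 tilt [-0.001 -0.   ] F [ 0.5 -0.5 -2.8] op 0.148 gf 30.0 q6 -4.5
turn units -0.01 dp units [0.01 0.01 2.34]
[(0.91, (array([654.2,  98.8]), array([166.3, 177. ]), 89.1))]
```

```bash
python3 -m inch '{"dp":[[0,0,0.6],[0,0,0.7],[0,0,0.6],[0,0,0.3],[0,0,0]],"angular":[[0,0,0],[0,0,0],[0,0,0],[0,0,0],[0,0,0]],"jaw":[-1,-1,-1,-1,-1]}' | grep -e pos -e contact
for i in 1 2 3; do python3 -m inch '{"dp":[[0,0,0.12],[0,0,0]],"angular":[[0,0,0],[0,0,0]],"jaw":[-1,-1]}' | grep -e pos -e contact| tr '\n' ' '; echo; done
```

```text
position: [0.6528, 0.0512, 0.1658]
contact_force: [0.4, -0.2, -2.3]
position: [0.6536, 0.0516, 0.1622] contact_force: [0.8, 0.2, -3.4] 
position: [0.653, 0.0517, 0.1564] contact_force: [0.2, -0.2, -3.3] 
position: [0.6529, 0.0517, 0.1513] contact_force: [0.4, 0.2, -2.6]
```

```bash
for i in 1 2 3 4 5 6 7; do python3 -m inch '{"dp":[[0,0,0.06],[0,0,0]],"angular":[[0,0,0],[0,0,0]],"jaw":[-1,-1]}' | grep -e pos -e contact| tr '\n' ' '; echo; done
```

```text
position: [0.6532, 0.0516, 0.1493] contact_force: [1.4, 0.3, -2.0] 
position: [0.6534, 0.0516, 0.1472] contact_force: [0.4, 0.2, -2.6] 
position: [0.6535, 0.0516, 0.1463] contact_force: [-2.2, -0.5, 5.1] 
position: [0.6535, 0.0516, 0.1441] contact_force: [-2.4, 0.0, 6.5] 
position: [0.6535, 0.0516, 0.1417] contact_force: [-3.5, 0.8, 6.4] 
position: [0.6535, 0.0516, 0.1396] contact_force: [-4.2, -0.7, 7.7] 
position: [0.6536, 0.0516, 0.1395] contact_force: [-7.1, 0.3, 18.3]
```

Seal reached its hard stop. I'll push a little harder, release, then confirm with a press on the bar from above.

```bash
python3 -m inch '{"dp":[[0,0,0.05],[0,0,0]],"angular":[[0,0,0],[0,0,0]],"jaw":[-1,-1]}' | grep -e pos -e contact| tr '\n' ' '
python3 -m inch '{"dp":[[0,0,-0.09],[0,0,0],[0,0,0],[0,0,0],[0,0,0]],"angular":[[0,0,0],[0,0,0],[0,0,0],[0,0,0],[0,0,0]],"jaw":[-1,0,0,0,0]}' >/dev/null
python3 -m inch '{"dp":[[0,0,-0.4],[0,0,-0.5],[0,0,-0.5],[0,0,0],[0,0,0]],"angular":[[0,0,0],[0,0,0],[0,0,0],[0,0,0],[0,0,0]],"jaw":[0,0,0,-1,-1]}' >/dev/null
python3 -m inch '{"dp":[[0,0,0],[0,0,0],[0,0,0],[0,0,0],[0,0,0]],"angular":[[0,0,0],[0,0,0],[0,0,0],[0,0,0],[0,0,0]],"jaw":[-1,-1,-1,-1,-1]}'
```

```text
position: [0.6537, 0.0516, 0.1395] contact_force: [-11.9, 0.6, 27.1] time: 67.3
position: [0.6533, 0.0516, 0.1927]
tool_rot: [[0.013, 1.0, -0.0], [1.0, -0.013, 0.0], [0.0, -0.0, -1.0]]
contact_force: [-0.5, 0.3, 0.3]
opening: 0.005
gripper_force: 0.0
```

Tip is at about .217 and the bar top should be near .186, so contact should come at TCP .162.

```bash
python3 -m inch '{"dp":[[0,0,0.3],[0,0,0.3],[0,0,0]],"angular":[[0,0,0],[0,0,0],[0,0,0]],"jaw":[-1,-1,-1]}' | grep -e pos -e contact| tr '\n' ' ';echo
for i in 1 2 3 4 5; do python3 -m inch '{"dp":[[0,0,0.06],[0,0,0]],"angular":[[0,0,0],[0,0,0]],"jaw":[-1,-1]}' | grep -e pos -e contact| tr '\n' ' '; echo; done
```

```text
position: [0.6521, 0.0517, 0.1666] contact_force: [0.2, 0.2, -0.1] 
position: [0.6534, 0.0516, 0.1664] contact_force: [-0.2, 0.4, 0.1] 
position: [0.6533, 0.0516, 0.1639] contact_force: [-0.1, -0.5, 0.1] 
position: [0.6535, 0.0516, 0.162] contact_force: [-0.9, -0.6, 2.4] 
position: [0.6536, 0.0516, 0.162] contact_force: [-5.7, -0.0, 12.6] 
position: [0.6537, 0.0516, 0.1619] contact_force: [-8.1, -0.1, 23.7]
```

```bash
python3 -m inch '{"dp":[[0,0,-0.3],[0,0,-1],[0,0,-1],[0,0,-1],[0,0,-1]],"angular":[[0,0,0],[0,0,0],[0,0,0],[0,0,0],[0,0,0]],"jaw":[-1,-1,-1,-1,-1]}' >/dev/null
for i in 1 2; do python3 -m inch '{"dp":[[-0.9,-0.4,0],[-0.9,-0.4,0],[-0.9,-0.4,0],[-0.9,-0.4,0],[-0.9,-0.4,0]],"angular":[[0,0,0],[0,0,0],[0,0,0],[0,0,0],[0,0,0]],"jaw":[-1,-1,-1,-1,-1]}' >/dev/null; done
python3 -m inch '{"dp":[[0,0,0],[0,0,0]],"angular":[[0,0,0],[0,0,0]],"jaw":[-1,-1]}' >/dev/null
python3 - <<'E'
from h import *
state(); t=look("top"); s=look("scene")
print([(g["confidence"],rect(t,g["pixels"],.148)) for g in nets.regions_of(t,"boxlid")])
cv2.imwrite("pics/end.png",np.hstack([cv2.resize(s["image"],(400,300)),cv2.resize(t["image"],(400,300))])[:,:,::-1])
E
```

```text
t 71.05 p [ 0.4889 -0.3059  0.3285] yawx 89.2 tilt [-0.     0.001] F [0.4 0.3 0.5] op 0.002 gf 0.0 q6 -42.4
[(0.97, (array([653.2,  52.4]), array([168.1, 315.9]), 89.3))]
```

View pics/end.png

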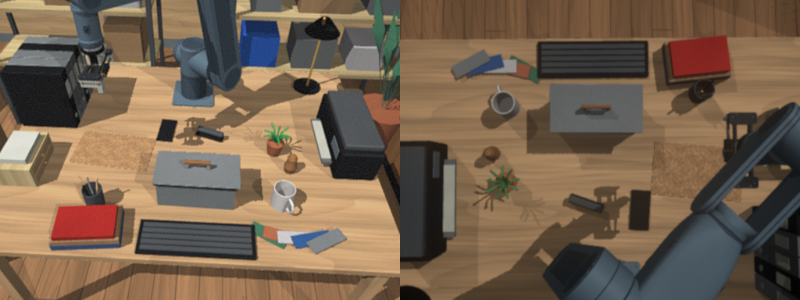

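The lid is back on the box at (.653,.052), no canister is left on the desk, and the doll and plant stand where they were. Handing in.

```bash
python3 -c "
from workcell import r
print(r.hand_in())"
```

```text
the job is handed in; nothing more can be done
None
```

The job is done and handed in at about 71 s of the 200 s: the two canisters present have their lids home and stand upright in the box, the box lid is back on with its seal pressed to the hard stop, and the other things on the desk look untouched.

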